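# Hold a strap-hole die ready above a clamped insole

## Robot

A 6-joint arm with a two-finger parallel gripper is mounted at the origin on the work surface. World frame = base frame: x ahead of the robot, y to its left, z up, the work surface at z = 0. Lengths are in mm, angles in rad, forces in N, time in s.
With the tool pointing down it reaches from about 400 to 925 mm from the base axis. Payload 12.5 kg.
Tool frame: the origin (TCP) lies at the very end of the fingers, on their centre line; the grasp point (between the pads) lies 19 mm behind it; z points along the fingers, y is the line along which they close (so a half turn about z gives the same grasp; the last joint's range is limited). The gripper opens to 95 mm and grips with 3 to 60 N. Pads are 20 mm wide; open, the fingers measure 119 mm over their backs; the gripper's body (75 mm by 180 mm) begins 59 mm behind the grasp point.
Start: joints at [-1.41, 0.491, 1.559, -0, 1.092, -0.106], TCP at [164.801, -602.899, 214.661] pointing down, gripper open.
Joint ranges: [-3.1, 3.1], [-0.84, 2.19], [0.05, 2.79], [-1.13, 4.28], [0.06, 2.93], [-2.69, 2.69]. Speed limits (rad/s): [2.22, 2.22, 2.79, 3.14, 3.14, 3.14].

## Interface

Orientations are given as [roll, pitch, yaw] about the fixed x, y, z axes, in that order (R = Rz(yaw) Ry(pitch) Rx(roll)).
In Python, from cell import state, read_camera, camera_info, job_done gives the robot as it stands.
- The arm moves only by the tool shift_gripper, called after "Emit:" in YAML: its name, and indented under it one key for each argument. Schema: {"type":"object","properties":{"motion":{"type":"object","properties":{"sx":{"type":"array","items":{"type":"number"},"minItems":1,"maxItems":5},"sy":{"type":"array","items":{"type":"number"},"minItems":1,"maxItems":5},"sz":{"type":"array","items":{"type":"number"},"minItems":1,"maxItems":5},"spin":{"type":"array","items":{"type":"number"},"minItems":1,"maxItems":5},"jaw":{"type":"array","items":{"type":"number"},"minItems":1,"maxItems":5}},"additionalProperties":false,"required":["sx","sy","sz","spin","jaw"]},"only":{"type":"string"},"quiet":{"type":"boolean"},"lines":{"type":"string"}},"required":["motion"],"additionalProperties":false}. motion is an object with one list for each field, all of the same length, 1 to 5, a row being the entries at one place: sx, sy, sz (the shift in a scale on which 1.0 is 400 mm), spin (a turn about the tool's z in normalised numbers (1 is 2 rad)), jaw (the opening from 0.0 (shut) to 1.0 (fully open)); each row is the pose to reach, as a shift and turn from the pose commanded when the call began, along the tool's axes at that moment; what a row does not reach only later rows make up. A row lasts 1/12 s, in which the tool goes at most 41.7 mm and 0.125 rad, less where a joint would pass 70% of its speed; a pose out of reach is approached as far as the arm can. The fingers move at their own pace and stop on an object; the grip force is fixed at half the most. Time passes only in rows, so rows that do not move let the fingers close. The tool returns the time, the measured TCP pose, the force, the opening and the grip force at its end. only (a regular expression) keeps the lines of the reply that match it, lines (a string "A,B") keeps lines A to B, and quiet returns only ok. No shift or turn number may pass 1 either way. Input that does not fit is refused with a message, and nothing moves.
- state(): the state, without advancing time (a new reading comes with each control period).
- read_camera(name): name is "scene" or "top" or "wrist"; returns (picture, depth): 420x560x3 uint8, red, green, blue; 420x560 float32, mm along the optical axis (not along the pixel's ray), 0 where there is no reading.
- camera_info(name): a dict with "vertical_fov" (degrees; the focal length in pixels is half the picture's height over the tangent of half this angle, whatever the lens; pixels are square), "cx", "cy" (the principal point, pixels), "origin" and "attitude" of the camera in the world. Camera axes: x right, y down, z forward; pixel columns grow to the right and rows downward; lengths in mm; the calibration is good to about 2 mm. A picture is of the moment at which its call begins: read the wrist's pose just before it. camera_info takes no time and is no camera call; for the wrist camera it gives the pose at the moment of the call.
- job_done(): hands the job in; it is judged then, once.
The state is a dict: "t": time; "joints": joint angles; "qvel": joint speeds; "tau": joint torques, N m; "eef_pos": TCP position; "tcp_rot": TCP orientation; "ft_force": force on the tool from outside, world axes, zero at the start; "moment": the same for the moment, N m; "opening": opening from 0.0 (shut) to 1.0 (fully open); "grip_force": force on a finger pad.
Only numpy, scipy, OpenCV 4.12 (cv2) and the standard library are available. Lean on these libraries where they do the work, as an engineer would, in place of code of your own. Each camera call takes 0.05 s, during which the arm holds its last target. There are 200 camera calls.

## Task

First swing the toggle clamp of the plywood jig over its centre and down onto the heel of the insole. Then take the larger die, the one with one straight and one rounded end, by its handle and carry it over the row of shoe lasts, leaving the lasts and the small round die where they stand. Finish while still holding it, level and still, about a centimetre above its pen outline on the insole, lined up with it, rounded end towards the toe, without ever touching the insole.

Things in the scene. Friction and masses are not known exactly. Their poses are not given: they have to be found in the camera images.
- jig: Plywood jig plate, fixed, 15 mm thick, x -125 to 125 mm, y -56 to 84 mm. Origin on the table under the centre of the insole's place; x points from the insole's heel to its toe, roughly away from the robot; z up. Five 6 mm pins around the insole stand 7 mm above the plate. The clamp's bracket, 55 mm above the table, stands at the +y edge beside the heel.
- clamp_hinge (a point): Axis of the toggle clamp's arm: in the jig's frame at (-70, +62, +45) mm. The axis runs along the jig's x.
- clamp (a joint): Clamp arm angle, rad: 0 = closed, level, pointing to the jig's -y with its pad on the insole's heel; grows as the arm's end rises; 1.57 upright; 2.05 = fully open (stop), leaning back to +y. Starts between 1.7 and 2.05. Heavy arm, stiff hinge: it stays where it is left near upright and beyond; below about 1.1 rad it drops closed by its weight and stays. About 2 N at the handle moves it.
- clamp_handle (a point): Centre of the black rubber handle ending the clamp arm, 97 mm from the hinge axis: round, 20 mm thick, 45 mm long along the arm (75 to 120 mm from the axis). The rest of the arm is a steel bar 16 mm wide, 10 mm thick; 62 mm out it carries the pad, 25 mm below the bar's axis. When closed the handle lies 45 mm above the table.
- insole: Brown leatherboard insole, 200 mm long (x), 78 mm wide at the forepart, 52 mm at the heel, 5 mm thick, loose, lying between the pins on the jig plate; origin at the centre of its underside, x towards the toe (the wider end), z up. Its top is 20 mm above the table.
- insole_mark (a point): Centre of the black pen outline drawn on the insole's top, 45 mm towards the toe from the insole's origin; the outline has the shape of the larger die's edge, 60 mm along x, 52 mm across, rounded end towards the toe.
- insole_mark_front (a point): Point of the pen outline at its rounded end, 30 mm towards the toe from its centre, on the insole's top.
- fore_die: The larger die, loose, on the table: steel body 60 mm (x) by 52 mm (y), 22 mm high, straight end at -x, rounded at +x; 8 mm plywood top overhanging 2 mm; on it an upright wooden handle 46 mm along x, 14 mm thick across y, from 30 to 78 mm height. Origin at the centre of its underside, z up. 0.17 to 0.35 kg. It and the small round die may swap places right of the lasts.
- die_edge (a point): Centre of the larger die's underside (its cutting edge level), same as its origin.
- die_front (a point): Point of the larger die's underside at its rounded end, 30 mm along +x from its origin.
- die_grip (a point): Middle of the larger die's handle, 58 mm above its underside.
- heel_die: The small round die, loose, a bystander: round steel body 40 mm in diameter with a similar wooden handle 36 mm long, 14 mm thick, 78 mm high in all. Origin at the centre of its underside.
- last_near: Yellow shoe last, loose, a bystander standing on its sole: 175 mm long (x, toe to +x), 62 mm wide, 95 mm high at the heel end. Origin at the centre of its underside. It stands between the dies and the jig, nearer to the robot.
- last_far: Second yellow shoe last of the same size, a bystander behind the first in the same row.
There are look-alikes about, which are no part of the job. What is shaped like the fore_die but yellow is not meant.

How it is judged (in metres and radians):
On the way, in this order (a step that is already met when the one before it is completed fails the run):
1. the clamp is closed on the insole, the insole between its pins, the die still on the table (value of joint clamp between -0.03 and 0.08 rad and x of insole in the frame of jig between -0.008 and 0.008 m and y of insole in the frame of jig between -0.008 and 0.008 m and z of insole in the frame of jig below 0.018 m and height (world z) of die_edge below 0.02 m), for 0.2 s.
2. the larger die is lifted at least 80 mm off the table (value of joint clamp between -0.03 and 0.08 rad and height (world z) of die_edge above 0.08 m), for 0.1 s.
At the end, for the whole second after the job is handed in: Die held still, 3-25 mm above the insole, centre within 9 mm and rounded end within 12 mm of the outline's, turned < 0.15, tilted < 0.12 rad, touching only the fingers; clamp closed (-0.03 to 0.08 rad) on the insole, which is within 8 mm of its place; lasts and round die within 30 mm (z of die_edge in the frame of insole_mark between 0.003 and 0.025 m and horizontal distance between die_edge and insole_mark below 0.009 m and horizontal distance between die_front and insole_mark_front below 0.012 m and angle between the x axis of fore_die and the x axis of insole, either way round below 0.15 rad and angle between fore_die's own z axis and vertical below 0.12 rad and contact force between the fingers and fore_die above 2 N and contact force between fore_die and insole below 0.1 N and contact force between fore_die and jig below 0.1 N and linear speed of fore_die below 0.02 m/s and value of joint clamp between -0.03 and 0.08 rad and x of insole in the frame of jig between -0.008 and 0.008 m and y of insole in the frame of jig between -0.008 and 0.008 m and z of insole in the frame of jig below 0.018 m and distance of each of heel_die, last_near, last_far from where it was at the start of the episode below 0.03 m); the arm keeps its last pose, push and grip.
It fails at once if the larger die touches the insole with more than 1 N (contact force between fore_die and insole above 1 N).
It fails at once if the small round die is moved more than 30 mm (distance of heel_die from where it was at the start of the episode above 0.03 m).
It fails at once if a last is moved more than 30 mm or tipped over (distance of any of last_near, last_far from where it was at the start of the episode above 0.03 m or angle between any of last_near, last_far's own z axis and vertical above 0.5 rad).
It also fails if it takes over 72 s, if anything falls off the work surface, if the arm or the gripper's body presses on something with over 40 N, if the wrist force passes 120 N, or if a joint passes its speed limit or range.

## Working session

There is one attempt and no reset: what is moved stays moved. The work goes in short steps, Python scripts to look and compute and a tool call to move; the robot and the scene stay as the last step left them, time stands still between calls to the robot, and variables do not carry over. Pictures are saved under pics/ and viewed, at most 10 in all, crops included, and the job is handed in when it is done.

```bash
mkdir -p pics
```

Create h.py:
```python
import numpy as np, cv2, math
from cell import state, read_camera, camera_info, job_done
from scipy.spatial.transform import Rotation as R
def cam(n):
    i=camera_info(n); p,d=read_camera(n); return p,d,i
def rot(a):
    a=np.array(a,float)
    return a if a.shape==(3,3) else R.from_euler('xyz',a).as_matrix()
def cloud(d,i):
    H,W=d.shape; f=H/2/math.tan(math.radians(i['vertical_fov'])/2)
    v,u=np.mgrid[:H,:W]
    c=np.stack([(u-i['cx'])/f*d,(v-i['cy'])/f*d,d],-1)
    w=c@rot(i['attitude']).T+np.array(i['origin']); w[d==0]=np.nan
    return w
def totool(dw):
    return rot(state()['tcp_rot']).T@np.array(dw,float)
```

Run:
```python
from h import *
print(state())
for n in ['scene','top','wrist']:
    p,d,i=cam(n); print(n,i); np.savez(f'{n}0.npz',p=p,d=d,w=cloud(d,i))
    if n!='wrist': cv2.imwrite(f'pics/{n}0.png',cv2.resize(p[:,:,::-1],(800,600)))
```

```text
{'t': 0.0, 'joints': array([-1.40958454e+00,  4.91551585e-01,  1.55944986e+00, -8.87030600e-06,
        1.09169916e+00, -1.05606892e-01]), 'qvel': array([ 2.10551085e-05,  3.04738872e-06, -1.11309616e-06,  7.28894675e-04,
        1.39415807e-03,  1.76722807e-03]), 'tau': array([-7.59039503e-04, -6.12644434e+01, -2.58178800e+01,  6.92673353e-02,
        4.82088095e-02, -8.23808205e-05]), 'eef_pos': array([ 164.76626002, -602.63725155,  214.06656122]), 'tcp_rot': array([-3.14049004e+00, -1.08967127e-04,  2.66822716e-01]), 'ft_force': array([ 0.60085977, -0.22924237, -0.02233917]), 'moment': array([ 0.01037541, -0.04078843, -0.00456658]), 'grip_force': 0.0, 'opening': 1.0001595506251142}
scene {'vertical_fov': 48.08290549151174, 'cx': 272.4403768709119, 'cy': 217.74665787782868, 'origin': array([1216.89427389, -403.1188353 ,  944.77540391]), 'attitude': array([-2.4309879 ,  0.01050548,  1.07620489])}
top {'vertical_fov': 50.5541932593525, 'cx': 281.434775724698, 'cy': 201.57572112002745, 'origin': array([ 440.46898617,  -48.19992327, 1047.78844688]), 'attitude': array([-3.04616586e+00,  1.15384253e-03, -1.58937420e+00])}
wrist {'vertical_fov': 65.09688215061573, 'cx': 279.1353352831608, 'cy': 205.091128565795, 'origin': array([ 228.02758046, -584.70549698,  382.81186298]), 'attitude': array([ 2.90183231e+00,  1.44306363e-03, -1.30401918e+00])}
```

View pics/top0.png

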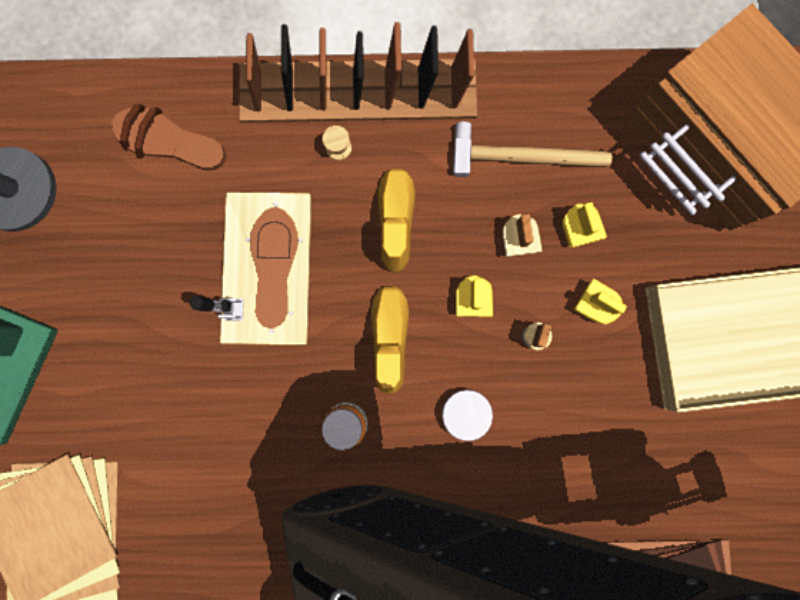

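View pics/scene0.png

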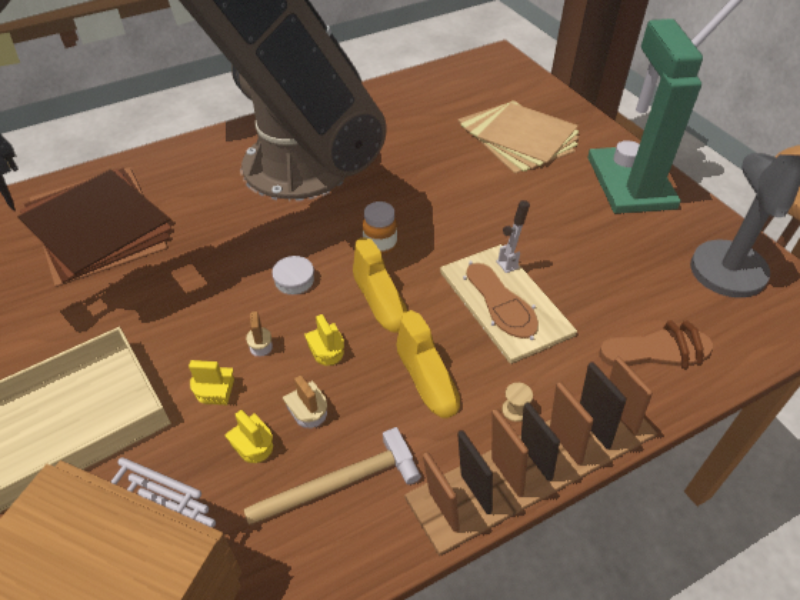

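The top view shows the jig at (265,268), the clamp leaning left at (205,300) and the lasts at (396,220) and (389,340). Die candidates are natural plywood with a brown handle at (521,235), yellow ones at (474,297), (582,225) and (600,302), and the small round one at (537,337). I choose (521,235), and I'll check it in a close crop and measure.

Run:
```python
from h import *
z=np.load('top0.npz'); p,w,d=z['p'],z['w'],z['d']
def at(u,v): # 800x600 px
    return w[round(v*.7),round(u*.7)].round(1)
# plywood jig plate: height mask
def reg(u0,u1,v0,v1,zl,zh):
    s=w[int(v0*.7):int(v1*.7),int(u0*.7):int(u1*.7)]; m=(s[...,2]>zl)&(s[...,2]<zh)
    return s[m]
j=reg(210,320,185,352,8,26)
r=cv2.minAreaRect(j[:,:2].astype(np.float32)); print('jig',r,np.median(j[:,2]))
print(cv2.boxPoints(r).round(1))
for n,a in dict(die_handle=(495,550,205,265,60,90),die_top=(495,550,205,265,24,40),heel_handle=(515,560,310,360,60,90),heel_top=(515,560,310,360,24,40),y1=(450,500,265,325,60,90),y2=(555,615,195,255,60,90),y3=(565,635,270,335,60,90),last_far=(370,420,160,278,15,130),last_near=(365,415,280,400,15,130),lastftop=(370,420,160,278,85,130),lastntop=(365,415,280,400,85,130),clamp=(175,250,285,330,60,200),handle=(175,215,285,330,90,200)).items():
    s=reg(*a)
    if len(s)<5: print(n,len(s)); continue
    r=cv2.minAreaRect(s[:,:2].astype(np.float32)); print(n,len(s),np.round(r[0],1),np.round(r[1],1),round(r[2],1),'x',s[:,0].min().round(),s[:,0].max().round(),'y',s[:,1].min().round(),s[:,1].max().round(),'z med',np.median(s[:,2]).round(1),s[:,2].max().round(1))
c1=cv2.resize(p[125:255,300:460,::-1],(480,390),interpolation=3)
c2=cv2.resize(p[130:245,120:225,::-1],(320,350),interpolation=3)
o=np.zeros((390,800,3),np.uint8);o[:,:480]=c1;o[:350,480:]=c2
cv2.imwrite('pics/crop0.png',o)
print('table',at(660,450),at(330,250))
```

```text
jig ((578.480712890625, 175.0268096923828), (141.40231323242188, 249.72666931152344), 88.25366973876953) 16.287654938357036
[[451.5 108.2]
 [701.1 100.6]
 [705.4 241.9]
 [455.8 249.5]]
die_handle 157 [ 623.  -243.4] [44.2 14.6] 7.1 x 600.0 645.0 y -253.0 -235.0 z med 77.2 83.7
die_top 419 [ 623.3 -243.8] [63.9 56.9] 6.4 x 589.0 655.0 y -274.0 -215.0 z med 30.0 39.5
heel_handle 125 [ 457.7 -263.6] [14.4 35.4] 70.9 x 441.0 476.0 y -274.0 -253.0 z med 77.3 82.7
heel_top 140 [ 456.9 -262.7] [41.7 39.6] 43.6 x 437.0 478.0 y -284.0 -242.0 z med 30.3 39.9
y1 144 [ 523.9 -164.1] [13.4 44.2] 88.0 x 502.0 546.0 y -171.0 -157.0 z med 78.0 84.7
y2 171 [ 639.6 -344.8] [46.1 15. ] 11.8 x 617.0 662.0 y -356.0 -334.0 z med 76.9 82.3
y3 167 [ 506.5 -368.5] [45.2 14.1] 57.3 x 490.0 523.0 y -390.0 -347.0 z med 76.9 81.2
last_far 1454 [653.1 -41.9] [ 59.1 171.1] 89.3 x 568.0 739.0 y -72.0 -13.0 z med 53.8 101.4
last_near 1558 [456.  -26.8] [ 58.1 170. ] 89.2 x 371.0 541.0 y -56.0 2.0 z med 53.7 100.7
lastftop 444 [610.8 -38.3] [35.1 62.7] 88.9 x 579.0 642.0 y -56.0 -21.0 z med 94.5 101.4
lastntop 457 [414.7 -26.3] [34.4 61.4] 89.0 x 384.0 446.0 y -44.0 -9.0 z med 94.9 100.7
clamp 253 [510.4 227.4] [19.  41.7] 0.6 x 501.0 520.0 y 207.0 248.0 z med 137.7 167.1
handle 156 [510.3 236.9] [19.  22.7] 0.6 x 501.0 520.0 y 226.0 248.0 z med 160.0 167.1
table [ 269.9 -460.9   -0. ] [606.2  69.8   2. ]
```

View pics/crop0.png

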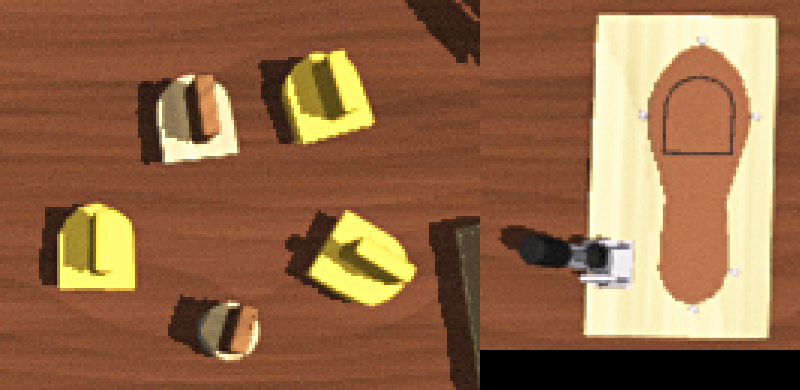

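The close crop confirms the choice: a plywood-coloured die with a brown handle, straight end towards the robot and rounded end away, yaw about +0.12. The jig yaw is about -0.03 with its origin near (578,161). The hinge computes to (510,225,45) and the handle leans to y≈238. I'll bring the shut fingers round to the +y side of the clamp handle.

Careful with the scale: shifts go in shares of 400 mm and turns go in shares of 2 rad. That gives: 165 mm / 400 = 0.4125, -110 mm / 400 = -0.275, 0.267 rad / 2 = 0.1335.

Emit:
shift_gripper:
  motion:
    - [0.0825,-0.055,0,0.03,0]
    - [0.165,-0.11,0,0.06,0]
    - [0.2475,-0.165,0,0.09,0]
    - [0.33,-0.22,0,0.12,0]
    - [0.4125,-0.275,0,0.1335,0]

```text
refused: motion: the value is not of type 'object' (schema: type "object"). Nothing was moved.
```

The call was refused and nothing moved: it wants an object with one list for each field. Same move again in that form.

Emit:
shift_gripper:
  motion: {"sx":[0.0825,0.165,0.2475,0.33,0.4125],"sy":[-0.055,-0.11,-0.165,-0.22,-0.275],"sz":[0,0,0,0,0],"spin":[0.03,0.06,0.09,0.12,0.1335],"jaw":[0,0,0,0,0]}

```text
t: 0.57
eef_pos: [295.7, -451.7, 214.5]
tcp_rot: [-3.141, 0.0, -0.004]
ft_force: [0.3, -0.8, 0.5]
opening: 0.708
grip_force: 0.0
```

Emit:
shift_gripper:
  motion: {"sx":[0.065,0.13,0.195,0.26,0.325],"sy":[-0.075,-0.15,-0.225,-0.3,-0.375],"sz":[0,0,0,0,0],"spin":[0,0,0,0,0],"jaw":[0,0,0,0,0]}

```text
t: 0.98
eef_pos: [425.9, -301.6, 214.6]
tcp_rot: [3.142, 0.0, -0.0]
ft_force: [0.4, -1.4, 0.2]
opening: 0.356
grip_force: 0.0
```

Emit:
shift_gripper:
  motion: {"sx":[0.065,0.13,0.195,0.26,0.325],"sy":[-0.075,-0.15,-0.225,-0.3,-0.375],"sz":[0,0,0,0,0],"spin":[0,0,0,0,0],"jaw":[0,0,0,0,0]}

```text
t: 1.4
eef_pos: [556.0, -151.5, 214.6]
tcp_rot: [3.142, 0.0, -0.0]
ft_force: [0.8, -1.4, 0.9]
opening: 0.026
grip_force: 0.0
```

Target (510, 285): delta (-46, +436). Tool y = -436. Two calls of 200 each + 36.

Converted, -200 mm / 400 = -0.5, -160 mm / 400 = -0.4.

Emit:
shift_gripper:
  motion: {"sx":[-0.01,-0.02,-0.03,-0.04,-0.05],"sy":[-0.1,-0.2,-0.3,-0.4,-0.5],"sz":[0,0,0,0,0],"spin":[0,0,0,0,0],"jaw":[0,0,0,0,0]}

```text
t: 1.82
eef_pos: [534.5, 48.5, 214.5]
tcp_rot: [3.142, 0.0, -0.0]
ft_force: [1.1, 0.1, -0.5]
opening: 0.003
grip_force: 0.0
```

Emit:
shift_gripper:
  motion: {"sx":[-0.0125,-0.025,-0.0375,-0.05,-0.065],"sy":[-0.1,-0.2,-0.3,-0.4,-0.5],"sz":[0,0,0,0,0],"spin":[0,0,0,0,0],"jaw":[0,0,0,0,0]}

```text
t: 2.23
eef_pos: [508.5, 248.6, 214.5]
tcp_rot: [3.141, 0.0, -0.0]
ft_force: [1.5, -0.9, 0.9]
opening: 0.006
grip_force: 0.0
```

Emit:
shift_gripper:
  motion: {"sx":[0,0],"sy":[-0.09,-0.09],"sz":[0,0],"spin":[0,0],"jaw":[0,0]}

```text
t: 2.4
eef_pos: [508.3, 287.8, 214.4]
tcp_rot: [-3.141, -0.0, 0.004]
ft_force: [-0.9, -0.5, -0.7]
opening: 0.003
grip_force: 0.0
```

Run:
```python
from h import *
p,d,i=cam('top'); w=cloud(d,i)
s=w[185:235,115:180].reshape(-1,3); s=s[(s[:,2]>60)&(s[:,2]<172)]
print(state()['eef_pos'])
for a in range(60,172,10):
    q=s[(s[:,2]>=a)&(s[:,2]<a+10)]
    if len(q)>3: print(a,len(q),q.mean(0).round(1),q[:,1].min().round(),q[:,1].max().round())
p,d,i=cam('wrist'); np.savez('wrist1.npz',p=p,d=d,w=cloud(d,i)); cv2.imwrite('pics/w1.png',p[:,:,::-1])
```

```text
[508.38831181 285.39559712 214.12475431]
80 4 [502.7 228.2  82.9] 226.0 231.0
90 7 [507.9 226.8  94.9] 226.0 229.0
100 24 [509.7 217.4 106.8] 207.0 230.0
110 55 [509.5 217.7 114.6] 208.0 232.0
120 15 [509.9 224.2 125. ] 210.0 233.0
130 22 [508.3 229.4 134.7] 226.0 237.0
140 20 [508.9 230.8 144.4] 228.0 238.0
150 23 [509.4 231.5 155.6] 229.0 237.0
160 76 [510.5 239.3 163.9] 230.0 248.0
```

View pics/w1.png

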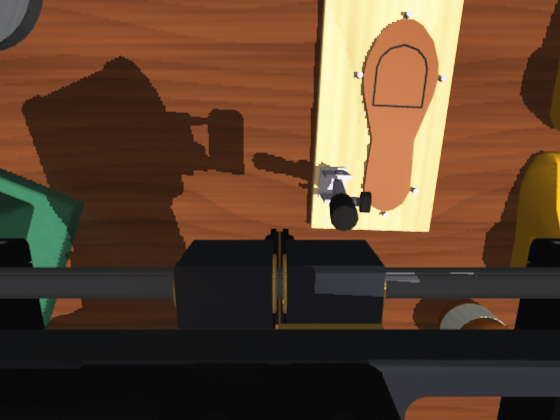

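The handle is at (343,212), in front of the shut fingers at (280,240). I'll go down to z≈125 behind it and push towards -y.

Converted, 89 mm / 400 = 0.2225, 60 mm / 400 = 0.15.

Emit:
shift_gripper:
  motion: {"sx":[0.0025,0.005,0.005,0.005,0.005],"sy":[0,0,0,0.025,0.05],"sz":[0.075,0.15,0.2225,0.2225,0.2225],"spin":[0,0,0,0,0],"jaw":[0,0,0,0,0]}

```text
t: 2.92
eef_pos: [510.8, 260.9, 125.0]
tcp_rot: [3.14, 0.003, -0.001]
ft_force: [0.8, -0.1, 0.0]
opening: 0.005
grip_force: 0.0
```

Emit:
shift_gripper:
  motion: {"sx":[0,0,0,0,0],"sy":[0.025,0.05,0.075,0.1,0.125],"sz":[0,0,0,0,0],"spin":[0,0,0,0,0],"jaw":[0,0,0,0,0]}

```text
t: 3.33
eef_pos: [511.3, 211.6, 126.4]
tcp_rot: [-3.141, -0.001, -0.001]
ft_force: [-0.3, 2.2, -0.7]
opening: 0.005
grip_force: 0.8
```

Emit:
shift_gripper:
  motion: {"sx":[0,0,0,0],"sy":[0.015,0.03,0.045,0.045],"sz":[0,0,0,0],"spin":[0,0,0,0],"jaw":[0,0,0,0]}

```text
t: 3.67
eef_pos: [511.1, 193.7, 125.6]
tcp_rot: [3.141, 0.0, -0.001]
ft_force: [-0.2, -0.7, -0.2]
opening: 0.005
grip_force: 0.0
```

Run:
```python
from h import *
p,d,i=cam('wrist'); np.savez('wrist2.npz',p=p,d=d,w=cloud(d,i)); cv2.imwrite('pics/w2.png',p[:,:,::-1])
```

```text
(no output)
```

View pics/w2.png

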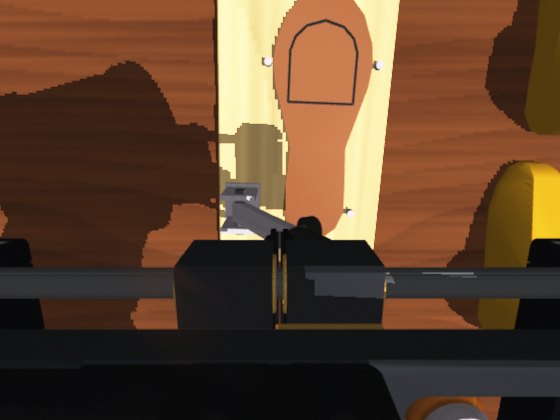

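The arm seems to have dropped: the bar runs from (240,205) under the fingers, and the force is gone. I'll rise and check from the top camera, then measure the outline too.

Converted, 110 mm / 400 = 0.275, -90 mm / 400 = -0.225.

Emit:
shift_gripper:
  motion: {"sx":[0,0,0,0,0.025],"sy":[0,0,0.075,0.175,0.275],"sz":[-0.075,-0.15,-0.225,-0.225,-0.225],"spin":[0,0,0,0,0],"jaw":[0,0,0,0,1]}

```text
t: 4.13
eef_pos: [520.5, 84.5, 217.4]
tcp_rot: [3.142, -0.003, 0.003]
ft_force: [0.8, 0.6, -0.1]
opening: 0.032
grip_force: 0.0
```

Emit:
shift_gripper:
  motion: {"sx":[0.0375,0.075,0.1125,0.15,0.15],"sy":[0.0925,0.185,0.2775,0.37,0.45],"sz":[0,0,0,0,0],"spin":[0,0,0,0,0],"jaw":[1,1,1,1,1]}

```text
t: 4.55
eef_pos: [582.9, -97.7, 215.4]
tcp_rot: [3.141, -0.001, -0.0]
ft_force: [0.1, -0.0, 0.0]
opening: 0.366
grip_force: 0.0
```

Run:
```python
from h import *
p,d,i=cam('top'); w=cloud(d,i); np.savez('top1.npz',p=p,d=d,w=w)
s=w[185:245,140:225].reshape(-1,3); s=s[(s[:,2]>28)&(s[:,2]<200)&(s[:,0]<535)&(s[:,1]>90)]
for a in range(90,250,10):
    q=s[(s[:,1]>=a)&(s[:,1]<a+10)]
    if len(q)>3: print(a,len(q),q.mean(0).round(1),q[:,2].max().round())
# jig & outline
g=p[130:245,150:225].astype(int); ww=w[130:245,150:225]
dark=(g.sum(2)<170)&(abs(ww[...,2]-20)<8)&(ww[...,0]>570)
q=ww[dark]; r=cv2.minAreaRect(q[:,:2].astype(np.float32)); print('outline',len(q),r, q[:,0].min(),q[:,0].max(),q[:,1].min(),q[:,1].max())
cv2.imwrite('pics/t1.png',cv2.resize(p[110:260,120:270,::-1],(600,600),interpolation=3))
```

```text
100 5 [508.8 109.6  80.5] 82.0
110 45 [506.5 114.7  85.6] 92.0
120 38 [506.2 124.8  84.9] 92.0
130 40 [507.  134.9  82.1] 86.0
140 38 [507.6 144.9  78.8] 85.0
150 32 [507.4 155.   73.8] 82.0
160 31 [507.7 165.2  66.7] 74.0
170 28 [508.8 174.8  66.6] 71.0
180 29 [509.1 184.6  63.4] 67.0
190 30 [509.4 194.8  59.8] 65.0
200 27 [510.1 204.6  56.8] 60.0
210 62 [509.6 214.8  49.8] 60.0
220 66 [510.8 224.8  49.6] 58.0
230 22 [509.2 234.4  51. ] 60.0
outline 273 ((624.1405029296875, 158.6939697265625), (73.40814971923828, 101.77223205566406), 85.64369201660156) 571.2982984949423 674.7079777987385 123.00135587963979 196.69722817284617
```

View pics/t1.png

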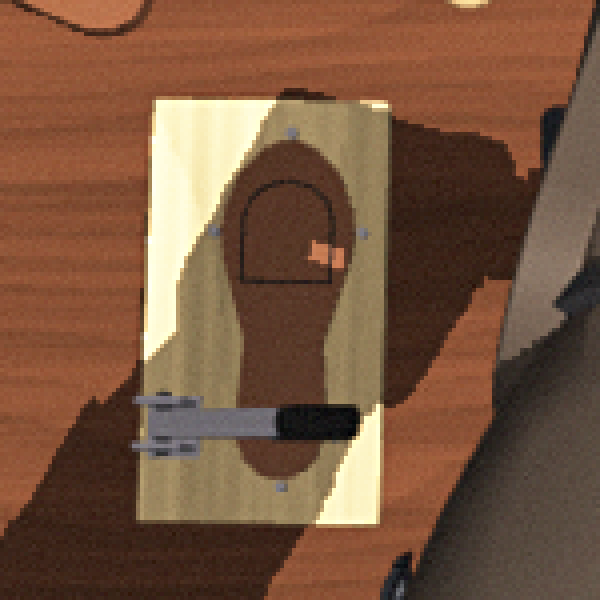

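The clamp is closing: it was still about 0.3 rad at the time of the picture, which I'll recheck. The insole lies between its pins, with the outline at about (242..333, 181..283) in the crop. On to the die, turning to its yaw of +0.12.

Converted, 146 mm / 400 = 0.365, 144 mm / 400 = 0.36, -0.12 rad / 2 = -0.06.

Emit:
shift_gripper:
  motion: {"sx":[0.025,0.05,0.075,0.1,0.1],"sy":[0.09,0.18,0.27,0.36,0.365],"sz":[0,0,0,0,0],"spin":[-0.02,-0.04,-0.06,-0.06,-0.06],"jaw":[0.6,0.6,0.6,0.6,0.6]}

```text
t: 5.02
eef_pos: [621.9, -246.5, 214.8]
tcp_rot: [3.14, -0.0, 0.117]
ft_force: [-0.1, 0.1, -0.6]
opening: 0.596
grip_force: 0.0
```

Run:
```python
from h import *
p,d,i=cam('top'); w=cloud(d,i); np.savez('top2.npz',p=p,d=d,w=w)
s=w[185:245,140:225].reshape(-1,3); s=s[(s[:,2]>28)&(s[:,2]<200)&(s[:,0]<535)&(s[:,1]>90)]
for a in range(90,250,20):
    q=s[(s[:,1]>=a)&(s[:,1]<a+10)]
    if len(q)>3: print(a,len(q),q.mean(0).round(1),q[:,2].max().round())
p,d,i=cam('wrist'); w=cloud(d,i); np.savez('wrist3.npz',p=p,d=d,w=w); cv2.imwrite('pics/w3.png',p[:,:,::-1])
print(state()['eef_pos'],state()['tcp_rot'])
for zl,zh in [(62,90),(24,40)]:
    s=w[:,:].reshape(-1,3); s=s[(s[:,2]>zl)&(s[:,2]<zh)&(abs(s[:,0]-623)<45)&(abs(s[:,1]+243)<40)]
    if len(s)>10: r=cv2.minAreaRect(s[:,:2].astype(np.float32)); print(len(s),np.round(r[0],1),np.round(r[1],1),r[2],np.median(s[:,2]))
```

```text
110 39 [506.3 114.9  52. ] 59.0
130 38 [506.9 135.   52.2] 56.0
150 33 [507.4 155.   49.9] 54.0
170 31 [507.9 175.1  49.9] 54.0
190 36 [508.9 195.1  49.6] 54.0
210 60 [509.8 215.1  48.5] 59.0
230 21 [509.9 234.5  51.2] 59.0
[ 620.88381274 -242.2560204   214.79155796] [-3.14103142e+00  9.42871974e-04  1.18003815e-01]
714 [ 624.1 -243.9] [45.5 13.7] 6.706881523132324 76.41177250504904
1981 [ 623.8 -243.9] [64.2 55.9] 6.895388603210449 28.79098706868797
```

View pics/w3.png

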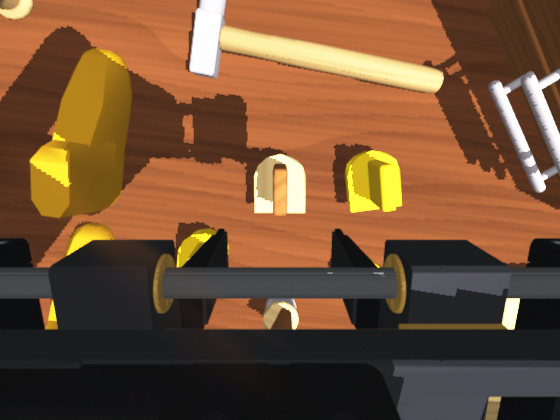

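The clamp is now closed, with the bar top level at z≈50. The wanted die is at (280,185), square to the fingers, with the yellow look-alike at (375,180) to its right. I'll descend and grip.

Converted, 150 mm / 400 = 0.375, 140 mm / 400 = 0.35.

Emit:
shift_gripper:
  motion: {"sx":[0.0075,0.0075,0.0075,0.0075,0.0075],"sy":[0.0038,0.0038,0.0038,0.0038,0.0038],"sz":[0.0875,0.175,0.2625,0.35,0.375],"spin":[0,0,0,0,0],"jaw":[0.6,0.6,0.6,0.6,0.6]}

```text
t: 5.53
eef_pos: [622.1, -239.8, 60.9]
tcp_rot: [-3.138, 0.006, 0.121]
ft_force: [-0.3, -0.5, -0.4]
opening: 0.6
grip_force: 0.0
```

Emit:
shift_gripper:
  motion: {"sx":[0,0,0,0,0],"sy":[0,0,0,0,0],"sz":[0.03,0.0613,0.0613,0.0613,0.0613],"spin":[0,0,0,0,0],"jaw":[0.6,0.6,0.6,0,0]}

```text
t: 5.95
eef_pos: [624.8, -242.7, 42.6]
tcp_rot: [3.14, -0.002, 0.12]
ft_force: [0.3, 0.2, -0.6]
opening: 0.51
grip_force: 0.0
```

Emit:
shift_gripper:
  motion: {"sx":[0,0,0,0,0],"sy":[0,0,0,0,0],"sz":[0,0,0,0,0],"spin":[0,0,0,0,0],"jaw":[0,0,0,0,0]}

```text
t: 6.37
eef_pos: [624.3, -242.7, 41.4]
tcp_rot: [3.141, -0.0, 0.12]
ft_force: [0.4, -0.3, -0.1]
opening: 0.165
grip_force: 0.6
```

Emit:
shift_gripper:
  motion: {"sx":[0,0,0],"sy":[0,0,0],"sz":[0,0,0],"spin":[0,0,0],"jaw":[0,0,0]}

```text
t: 6.62
eef_pos: [624.3, -242.7, 41.3]
tcp_rot: [3.141, -0.0, 0.12]
ft_force: [0.1, -1.8, 3.0]
opening: 0.145
grip_force: 30.0
```

Emit:
shift_gripper:
  motion: {"sx":[0,0,0,0,0],"sy":[0,0,0,0,0],"sz":[-0.05,-0.1125,-0.175,-0.2375,-0.3],"spin":[0,0,0,0,0],"jaw":[0,0,0,0,0]}

```text
t: 7.03
eef_pos: [623.6, -242.1, 161.6]
tcp_rot: [-3.141, 0.001, 0.12]
ft_force: [0.7, -0.6, -2.2]
opening: 0.148
grip_force: 30.0
```

Emit:
shift_gripper:
  motion: {"sx":[0,0,0,0],"sy":[0,0,0,0],"sz":[-0.05,-0.1,-0.125,-0.125],"spin":[0,0,0,0],"jaw":[0,0,0,0]}

```text
t: 7.37
eef_pos: [624.6, -242.6, 212.9]
tcp_rot: [3.14, -0.002, 0.12]
ft_force: [0.6, 0.3, -3.3]
opening: 0.145
grip_force: 30.0
```

The die is lifted; now the outline's position from three pictures.

Run:
```python
from h import *
for f,box in [('top0',(178,206,150,187)),('top1',(178,206,150,187)),('wrist1',(365,436,36,115)),('wrist2',(280,366,12,112))]:
    z=np.load(f+'.npz'); p,w=z['p'].astype(int),z['w']; u0,u1,v0,v1=box
    g=cv2.cvtColor(z['p'],cv2.COLOR_RGB2GRAY)
    bh=cv2.morphologyEx(g,cv2.MORPH_BLACKHAT,np.ones((9,9)))
    m=np.zeros(g.shape,bool); m[v0:v1,u0:u1]=bh[v0:v1,u0:u1]>22
    n,l,st,_=cv2.connectedComponentsWithStats(m.astype(np.uint8),connectivity=8)
    k=1+np.argmax(st[1:,4]); q=w[l==k]; q=q[~np.isnan(q[:,0])]
    r=cv2.minAreaRect(q[:,:2].astype(np.float32)); print(f,len(q),np.round(r[0],1),np.round(r[1],1),round(r[2],2),np.median(q[:,2]).round(1),st[k,:4])
    # straight end line
    ax=q[:,0]<q[:,0].min()+8; c=np.polyfit(q[ax,1],q[ax,0],1); print('  straight end yaw',round(-np.arctan(c[0]),3))
```

```text
top0 122 [622.8 160.2] [55.5 60.4] 88.18 20.6 [179 155  25  26]
  straight end yaw -0.026
top1 72 [621.6 157.9] [58.8 58.1] 89.36 20.0 [180 156  26  25]
  straight end yaw -0.003
wrist1 542 [623.3 160.3] [55.4 62.2] 87.63 18.9 [372  44  57  65]
  straight end yaw -0.027
wrist2 882 [623.5 160.4] [54.7 62.3] 87.6 18.9 [287  19  72  87]
  straight end yaw -0.025
```

Three of the four pictures agree to within a millimetre: centre (623.2,160.3), yaw about -0.03, z≈20. I'll carry the die across at its height, with its underside at about 171 mm and the lasts at most about 100 mm.

Converted, -145 mm / 400 = -0.3625, -110 mm / 400 = -0.275, 0.153 rad / 2 = 0.0765.

Emit:
shift_gripper:
  motion: {"sx":[0.005,0.0125,0.0225,0.0325,0.0425],"sy":[-0.0375,-0.1125,-0.1875,-0.275,-0.3625],"sz":[0,0,0,0,0],"spin":[0.01,0.025,0.04,0.06,0.0765],"jaw":[0,0,0,0,0]}

```text
t: 7.78
eef_pos: [622.8, -95.2, 209.1]
tcp_rot: [-3.141, 0.003, -0.036]
ft_force: [-0.1, -0.4, -2.6]
opening: 0.149
grip_force: 30.0
```

Emit:
shift_gripper:
  motion: {"sx":[-0.0025,-0.005,-0.0075,-0.01,-0.0125],"sy":[-0.0825,-0.165,-0.2475,-0.33,-0.4125],"sz":[0,0,0,0,0],"spin":[0,0,0,0,0],"jaw":[0,0,0,0,0]}

```text
t: 8.2
eef_pos: [623.3, 70.2, 209.2]
tcp_rot: [3.141, 0.003, -0.033]
ft_force: [0.2, 0.5, -3.4]
opening: 0.148
grip_force: 30.0
```

Emit:
shift_gripper:
  motion: {"sx":[-0.0025,-0.005,-0.005,-0.005,-0.005],"sy":[-0.075,-0.1375,-0.1875,-0.22,-0.23],"sz":[0,0,0,0,0],"spin":[0,0,0,0,0],"jaw":[0,0,0,0,0]}

```text
t: 8.62
eef_pos: [624.7, 162.3, 209.6]
tcp_rot: [3.141, 0.002, -0.031]
ft_force: [0.5, 0.2, -3.4]
opening: 0.145
grip_force: 30.0
```

Emit:
shift_gripper:
  motion: {"sx":[0,0,0],"sy":[0,0,0],"sz":[0,0,0],"spin":[0,0,0],"jaw":[0,0,0]}

```text
t: 8.87
eef_pos: [625.3, 159.4, 210.8]
tcp_rot: [3.141, 0.0, -0.034]
ft_force: [0.3, -0.7, -3.2]
opening: 0.144
grip_force: 30.0
```

Run:
```python
from h import *
print(state()['eef_pos'],state()['tcp_rot'])
p,d,i=cam('wrist'); w=cloud(d,i); np.savez('wrist4.npz',p=p,d=d,w=w)
q,d2,i2=cam('scene'); np.savez('scene4.npz',p=q,d=d2,w=cloud(d2,i2))
cv2.imwrite('pics/w4.png',np.hstack([cv2.resize(p[:,:,::-1],(400,300)),cv2.resize(q[120:270,240:440,::-1],(400,300),interpolation=3)]))
```

```text
[625.30114788 159.37026588 210.80828356] [ 3.14116788e+00  4.28176255e-04 -3.42986322e-02]
```

View pics/w4.png

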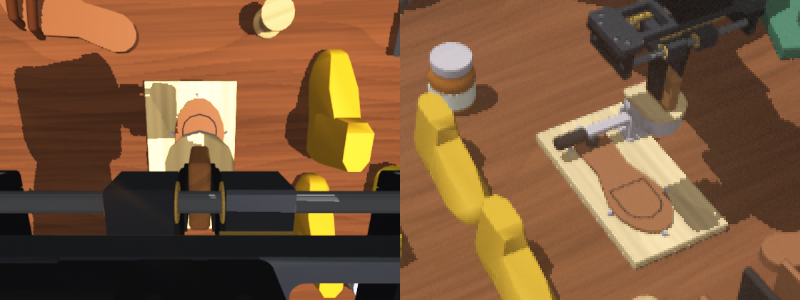

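The die hangs level, rounded end towards the toe, just above the outline. I'll descend part way, then measure the die in hand against the outline.

Converted, 100 mm / 400 = 0.25, -1.7 mm / 400 = -0.0043.

Emit:
shift_gripper:
  motion: {"sx":[-0.0043,-0.0043,-0.0043,-0.0043,-0.0043],"sy":[-0.0023,-0.0023,-0.0023,-0.0023,-0.0023],"sz":[0.0625,0.125,0.1875,0.2375,0.25],"spin":[0,0,0,0,0],"jaw":[0,0,0,0,0]}

```text
t: 9.38
eef_pos: [622.3, 160.6, 107.9]
tcp_rot: [3.141, 0.005, -0.034]
ft_force: [-1.0, -0.3, -2.1]
opening: 0.148
grip_force: 30.0
```

Emit:
shift_gripper:
  motion: {"sx":[0,0,0],"sy":[0,0,0],"sz":[0,0,0],"spin":[0,0,0],"jaw":[0,0,0]}

```text
t: 9.63
eef_pos: [624.4, 161.4, 112.7]
tcp_rot: [-3.141, -0.002, -0.033]
ft_force: [0.5, 0.0, -2.5]
opening: 0.144
grip_force: 30.0
```

Run:
```python
from h import *
s=state();t=np.array(s['eef_pos']);print(t,s['tcp_rot'])
for n in ['wrist','scene','top']:
    p,d,i=cam(n); w=cloud(d,i); np.savez(n+'5.npz',p=p,d=d,w=w)
    q=w.reshape(-1,3); c=p.reshape(-1,3)
    q=q[(abs(q[:,0]-t[0])<45)&(abs(q[:,1]-t[1])<45)]
    zt=t[2]-41.3+30
    a=q[(abs(q[:,2]-zt)<5)]
    if len(a)>20: print(n,'plate',len(a),'z',np.median(a[:,2]).round(1),'exp',zt.round(1),'x',a[:,0].min().round(1),a[:,0].max().round(1),'y',a[:,1].min().round(1),a[:,1].max().round(1))
    a=a[abs(a[:,2]-np.median(a[:,2]))<4] if len(a)>20 else a
    if len(a)>20:
        A=np.c_[a[:,:2]-t[:2],np.ones(len(a))]; print('  slope',np.linalg.lstsq(A,a[:,2],rcond=None)[0].round(3))
```

```text
[624.37990985 161.44017729 112.66239292] [-3.14127359e+00 -2.30400478e-03 -3.34591772e-02]
wrist plate 3033 z 100.0 exp 101.4 x 623.1 656.3 y 133.6 190.0
  slope [-7.00000e-03  1.00000e-03  1.00137e+02]
scene plate 267 z 100.9 exp 101.4 x 591.4 659.8 y 131.5 189.0
  slope [0.00000e+00 1.00000e-03 1.00798e+02]
top plate 127 z 100.9 exp 101.4 x 590.4 651.4 y 133.6 152.0
  slope [ 1.70000e-02 -2.30000e-02  1.00686e+02]
```

Converted, 32 mm / 400 = 0.08, 29 mm / 400 = 0.0725.

Emit:
shift_gripper:
  motion: {"sx":[-0.0013,-0.0013,-0.0013,-0.0013,-0.0013],"sy":[0.0015,0.0015,0.0015,0.0015,0.0015],"sz":[0.02,0.04,0.0575,0.0725,0.08],"spin":[0,0,0,0,0],"jaw":[0,0,0,0,0]}

```text
t: 10.2
eef_pos: [622.6, 160.9, 77.6]
tcp_rot: [3.141, 0.002, -0.033]
ft_force: [-0.5, 0.2, -3.6]
opening: 0.143
grip_force: 30.0
```

Emit:
shift_gripper:
  motion: {"sx":[0,0,0,0,0],"sy":[0,0,0,0,0],"sz":[0.005,0.01,0.015,0.0175,0.0175],"spin":[0,0,0,0,0],"jaw":[0,0,0,0,0]}

```text
t: 10.62
eef_pos: [623.0, 161.0, 72.0]
tcp_rot: [3.141, 0.0, -0.033]
ft_force: [-0.3, -0.2, -2.6]
opening: 0.145
grip_force: 30.0
```

Emit:
shift_gripper:
  motion: {"sx":[0,0,0,0,0],"sy":[0,0,0,0,0],"sz":[0,0,0,0,0],"spin":[0,0,0,0,0],"jaw":[0,0,0,0,0]}

```text
t: 11.03
eef_pos: [623.1, 161.0, 72.2]
tcp_rot: [3.142, -0.0, -0.033]
ft_force: [1.2, -0.2, -3.4]
opening: 0.148
grip_force: 30.0
```

Run:
```python
from h import *
s=state();t=np.array(s['eef_pos']);print(t,s['tcp_rot'],s['grip_force'],abs(s['qvel']).max())
for n in ['wrist','scene']:
    p,d,i=cam(n); w=cloud(d,i)
    q=w.reshape(-1,3)
    a=q[(abs(q[:,0]-t[0])<45)&(abs(q[:,1]-t[1])<45)&(abs(q[:,2]-t[2]+11.3)<5)]
    print(n,'plate z',np.median(a[:,2]).round(1),'exp',(t[2]-11.3).round(1),'x',a[:,0].min().round(1),a[:,0].max().round(1),'y',a[:,1].min().round(1),a[:,1].max().round(1))
    b=q[(abs(q[:,0]-508)<8)&(q[:,1]>125)&(q[:,1]<200)&(q[:,2]>30)&(q[:,2]<90)]
    if n=='scene' and len(b): print('clamp', np.polyfit(b[:,1],b[:,2],1).round(3),np.median(b[:,2]))
cv2.imwrite('pics/s6.png',cv2.resize(p[130:280,240:440,::-1],(800,600),interpolation=3))
p0,w0=np.load('scene0.npz')['p'],np.load('scene0.npz')['w']
for k,(a,b,c,e) in dict(near=(371,541,-60,5),far=(568,739,-75,-10),heel=(435,480,-290,-238)).items():
    f=lambda W:(lambda q:q[(q[:,0]>a-10)&(q[:,0]<b+10)&(q[:,1]>c-5)&(q[:,1]<e+5)&(q[:,2]>20)&(q[:,2]<105)].mean(0).round(1))(W.reshape(-1,3))
    print(k,f(w0),f(w))
```

```text
[623.0806668  160.98473461  72.1918293 ] [ 3.14151197e+00 -1.42553829e-04 -3.31267955e-02] 29.999485909938812 0.0026033863741337475
wrist plate z 59.5 exp 60.9 x 622.6 654.9 y 133.1 189.4
scene plate z 60.6 exp 60.9 x 588.6 657.8 y 130.5 189.8
clamp [-0.111 66.21 ] 53.053193011666394
near [464.3 -34.   56.9] [464.3 -34.1  56.9]
far [661.2 -48.1  56.7] [661.1 -48.   56.8]
heel [ 466.2 -266.4   47.3] [ 466.3 -266.3   47.6]
```

View pics/s6.png

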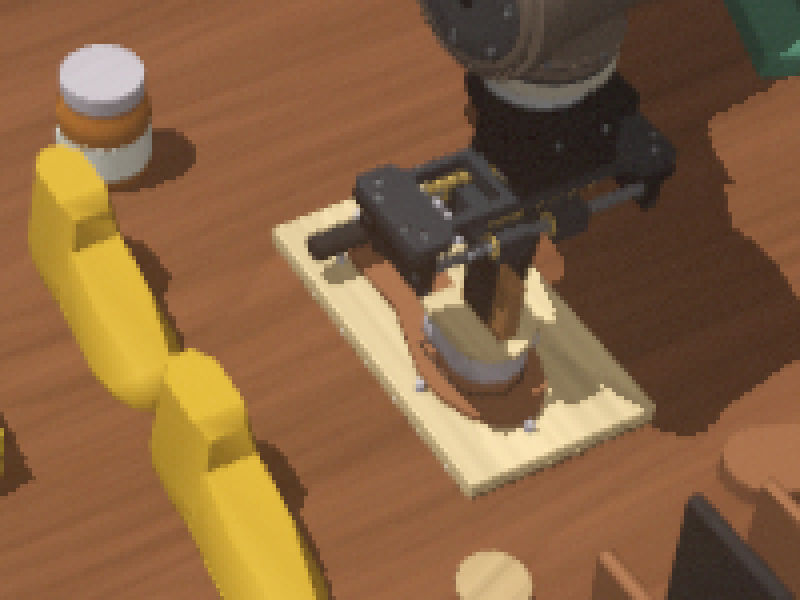

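The die hovers level over its outline about 11 mm above the insole, centred within 2 mm. The handle of the closed clamp shows at (335,240), and the lasts and the round die have not moved.

```bash
python3 -c "
from cell import job_done
print(job_done())"
```

```text
the job is handed in; nothing more can be done
None
```

The job is handed in, with no verdict returned: by the last pictures the clamp is closed on the heel, the larger die is held level about 11 mm above its outline and within about 2 mm of its centre, and the lasts and the small round die are where they stood.

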